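Shut off the wash-tank water with the yellow valve key

ROBOT

A 6-joint arm with a two-finger parallel gripper is mounted at the origin on the work surface. World frame = base frame: x ahead of the robot, y to its left, z up, the work surface at z = 0. Lengths are in m, angles in rad, forces in N, time in s.
With the tool pointing down it reaches from about 0.325 to 0.925 m from the base axis. Payload 3.1 kg.
Tool frame: the origin (TCP) lies where the fingers leave the gripper's body, on its centre line; the fingertips stand 73 mm ahead of it and the grasp point (between the pads) lies 54 mm ahead of it; z points along the fingers, y is the line along which they close (so a half turn about z gives the same grasp; the last joint's range is limited). The gripper opens to 85 mm and grips with 20 to 120 N. Pads are 22 mm wide; open, the fingers measure 114 mm over their backs; the gripper's body (76 mm by 85 mm) begins 54 mm behind the grasp point. The pads swing forward as they close: fully open they stand 13 mm farther back than shut.
Start: joints at [-1.319, 0.217, 1.613, -0, 1.311, -0.112], TCP at [0.222, -0.584, 0.304] pointing down, gripper open.
Joint ranges: [-2.75, 2.75], [-0.78, 2.1], [0.31, 2.55], [-1.13, 4.27], [0.13, 2.63], [-2.58, 2.58]. Speed limits (rad/s): [2.79, 2.79, 3.14, 3.14, 3.14, 3.14].

INTERFACE

Orientations are given as [roll, pitch, yaw] about the fixed x, y, z axes, in that order (R = Rz(yaw) Ry(pitch) Rx(roll)).
In Python, from bench import env, planner, eyes, sign_off gives the robot as it stands. Calls block until the motion is done:
- env.move_pose(position, orientation): joint-space move of the TCP to a pose.
- env.move_linear(position, rot=None, v=0.15): straight line of the TCP; rot=None keeps the orientation; v is the mean speed in m/s.
- env.movej(angles): joint-space move.
- env.move_gripper(opening, grasp_force=None): finger opening in m; grasp_force is the grip in N (None keeps the last); returns when the fingers have stopped.
- env.pause(seconds).
- planner.inverse_kinematics(position, orientation): joint angles nearest the present ones, or None.
- env.get_state(): the state.
- eyes.grab_frame(name): name is "side" or "top"; returns the picture (480x640x3 uint8, blue, green, red); there is no depth.
- eyes.get_calibration(name): a dict with "camera_matrix" (3x3 intrinsics, pixels), "D" ([k1, k2, p1, p2, k3] as OpenCV has them; the pictures are not rectified), "extrinsics" (4x4, takes a point from world to camera coordinates). Camera axes: x right, y down, z forward; pixel columns grow to the right and rows downward; lengths in m; the calibration is good to about 2 mm. A picture is of the moment at which its call begins. get_calibration takes no time and is no camera call.
A pose or a line that the arm cannot do raises env.Unreachable and nothing moves.
- sign_off(): hands the job in; it is judged then, once.
The state is a dict: "clock": time; "joint_pos": joint angles; "joint_velocities": joint speeds; "joint_torque": joint torques, N m; "ee_pos": TCP position; "eef_rot": TCP orientation; "contact_force": force on the tool from outside, world axes, zero at the start; "wrist_torque": the same for the moment, N m; "finger_gap": finger opening in m; "finger_force": force on a finger pad.
Only numpy, scipy, OpenCV 4.12 (cv2) and the standard library are available. Lean on these libraries where they do the work, as an engineer would, in place of code of your own. Each camera call takes 0.05 s, during which the arm holds its last target. There are 200 camera calls.

TASK

Shut off the water: take the yellow valve key, line its oblong foot up with the slot in the blue dial of the white valve box and press it fully home, so that its round flange lies flat on the dial. Then turn it clockwise, seen from above, as far as it goes, and leave the key standing in the dial. Leave the black key where it stands.

Things in the scene. Friction and masses are not known exactly. Their poses are not given: they have to be found in the camera images.
- yellow_key: Yellow plastic valve key (100-200 g) standing on its foot. Origin: centre of the foot's underside, z up. Foot: block 44 mm along x, 22 along y, z 0 to 26. Round flange 68 mm across, z 26 to 32. Grip bar 52 mm along x, 16 mm thick along y, z 32 to 68: take it from above across the 16 mm. Same after a half turn. Neighbours at least 110 mm off, centre to centre.
- black_key: Black key for another valve, a bystander standing beside the yellow one on either side: same heights, flange and grip bar (along x), but a round foot 48 mm across that does not fit this slot. Origin: centre of the foot's underside, z up.
- socket (a point): Mouth centre of the slot in the blue dial (92 mm across, top 52 mm above table) of the fixed white valve box (150x150x50 mm, brass pipe stubs). Turns with the dial: x along slot, z up, origin level with dial face. Slot 52 x 30 mm, 42 deep: 4 mm spare all round, so about 0.2 rad play; the key's flange stops on the face, foot 26 mm deep. Key fits either way round. White pointer at slot's +x end.
- valve (a joint): Dial angle, rad, growing clockwise seen from above (socket yaw falls as much): 0 = open, white pointer at the green dot on the box; 1.22 = shut, pointer at the red dot, firm stop. Starts between 0 and 0.25. Friction about 0.12 N m; stays where left.
There are look-alikes about, which are no part of the job. There is more than one size of the yellow_key; the one meant has the size given above.

How it is judged:
On the way, in this order (a step that is already met when the one before it is completed fails the run):
1. the yellow key is pressed home in the slot of the dial (z of yellow_key in the frame of socket below -0.018 m and horizontal distance between yellow_key and socket below 0.012 m), for 0.1 s.
2. the dial is turned clockwise to its stop with the key in it (all of step 1 and value of joint valve above 1.02 rad), for 0.1 s.
At the end, for the whole second after the job is handed in: The dial stands within 0.2 rad (11 degrees) of its shut stop (joint above 1.02), and the yellow key stands released and at rest in its slot: foot at least 18 mm below the dial's face, within 12 mm of the slot's centre, within 10 degrees of upright (all of step 2 and angle between yellow_key's own z axis and vertical below 0.18 rad and linear speed of yellow_key below 0.02 m/s); the robot touches nothing.
It fails at once if the black key is moved by more than 30 mm or tipped (distance of black_key from where it was at the start of the episode above 0.03 m or angle between black_key's own z axis and vertical above 0.5 rad).
It also fails if it takes over 42 s, if anything falls off the work surface, if the arm or the gripper's body presses on something with over 40 N, if the wrist force passes 120 N, or if a joint passes its speed limit or range.

## Working session

There is one attempt and no reset: what is moved stays moved. The work goes in short steps, each a Python script; the robot and the scene stay as the last script left them, time stands still between calls to the robot, and variables do not carry over. Pictures are saved under pics/ and viewed, at most 10 in all, crops included, and the job is handed in when it is done.

```bash
mkdir -p pics; ls
python3 - <<'E'
from bench import env, planner, eyes
import cv2,numpy as np
for n in("side","top"):
    f=eyes.grab_frame(n); cv2.imwrite(f"pics/{n}0.png",f)
    c=eyes.get_calibration(n); print(n,np.round(c["camera_matrix"],1).tolist(),c["D"],np.round(c["extrinsics"],3).tolist())
E
```

```text
pics
side [[551.1, 0.0, 321.0], [0.0, 551.1, 237.3], [0.0, 0.0, 1.0]] [-0.0821902  0.         0.         0.         0.       ] [[-0.701, -0.714, -0.007, 0.383], [-0.371, 0.373, -0.851, 0.228], [0.61, -0.593, -0.526, 0.774], [0.0, 0.0, 0.0, 1.0]]
top [[621.2, 0.0, 326.0], [0.0, 621.2, 242.3], [0.0, 0.0, 1.0]] [-0.13601407  0.          0.          0.          0.        ] [[0.022, -1.0, -0.002, 0.038], [-0.989, -0.022, -0.149, 0.509], [0.149, 0.005, -0.989, 0.951], [0.0, 0.0, 0.0, 1.0]]
```

View pics/top0.png

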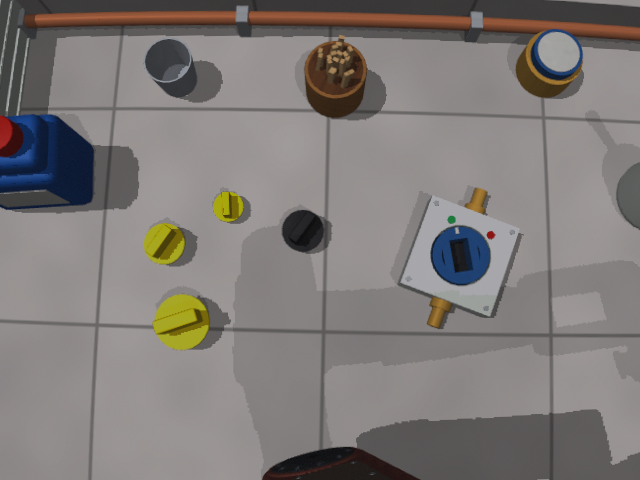

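View pics/side0.png

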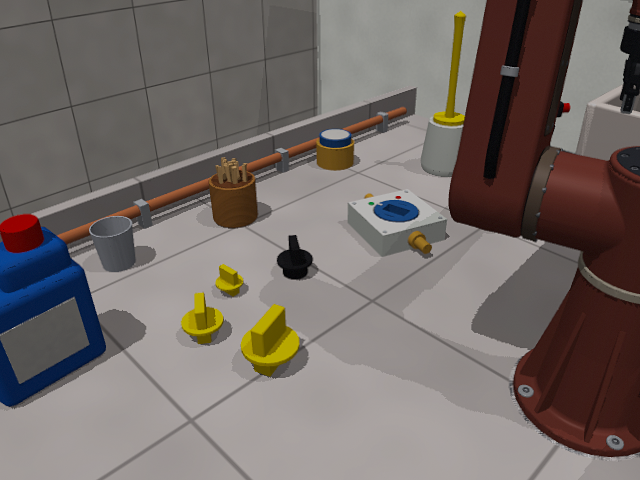

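Top view: yellow candidates are at (182,322) large, (165,244) medium and (228,207) small; the black key is at (302,230), and the dial is at (460,255) with its slot and pointer at (457,231). The medium one matches the black key's flange of about 40 px. I'll check sizes by ray casting and with one close crop.

```bash
cat > h.py <<'E'
import cv2,numpy as np
from bench import env, planner, eyes
def cast(name,px,z):
    """pixels (N,2) -> world points on the plane at height z"""
    c=eyes.get_calibration(name);K=np.array(c["camera_matrix"]);E=np.array(c["extrinsics"])
    n=cv2.undistortPoints(np.array(px,float).reshape(-1,1,2),K,np.array(c["D"])).reshape(-1,2)
    d=np.c_[n,np.ones(len(n))]@E[:3,:3]; o=-E[:3,:3].T@E[:3,3]
    return o+d*((z-o[2])/d[:,2])[:,None]
def blobs(mask,amin=60):
    cs,_=cv2.findContours(mask,cv2.RETR_EXTERNAL,cv2.CHAIN_APPROX_NONE)
    return [c.reshape(-1,2) for c in cs if cv2.contourArea(c)>amin]
def rect(p):
    """centre, sides (long first), yaw of the long side, of world points in the plane"""
    (c,s,a)=cv2.minAreaRect((p[:,:2]*1000).astype(np.float32)); a=np.radians(a)
    if s[0]<s[1]: s=s[::-1];a+=np.pi/2
    return np.array(c)/1000,np.array(s)/1000,(a+np.pi/2)%np.pi-np.pi/2
E
python3 - <<'E'
from h import *
f=cv2.imread("pics/top0.png");hsv=cv2.cvtColor(f,cv2.COLOR_BGR2HSV)
y=cv2.inRange(hsv,(24,150,60),(36,255,255));y[:, 300:]=0
for c in blobs(y):
    print("yellow",c.mean(0).round(),[np.round(v,3) for v in rect(cast("top",c,.03))])
    m=np.zeros_like(y);cv2.fillPoly(m,[c],1)
    v=hsv[...,2][m>0]; print(" V pct",np.percentile(v,[5,20,40,60,80,95]))
k=cv2.inRange(hsv,(0,0,0),(179,255,60));k[:200]=0;k[260:]=0;k[:,:270]=0;k[:,340:]=0
for c in blobs(k): print("black",c.mean(0),[np.round(v,3) for v in rect(cast("top",c,.03))])
b=cv2.inRange(hsv,(100,120,60),(125,255,255));b[:, :400]=0;b[:180]=0
for c in blobs(b,500):
    print("dial",c.mean(0),[np.round(v,3) for v in rect(cast("top",c,.052))])
    m=np.zeros_like(b);cv2.fillPoly(m,[cv2.convexHull(c)],255);m=cv2.erode(m,np.ones((9,9)))
    s=cv2.inRange(hsv[...,2],0,60)&m
    for q in blobs(s,30): print(" slot",q.mean(0),[np.round(v,3) for v in rect(cast("top",q,.052))])
    w=cv2.inRange(hsv,(0,0,120),(179,70,255))&m
    for q in blobs(w,5): print(" ptr",q.mean(0),cast("top",[q.mean(0)],.052).round(3))
for n,lo,hi in(("green",(40,100,60),(85,255,255)),("red",(0,150,80),(6,255,255))):
    g=cv2.inRange(hsv,lo,hi);g[:, :430]=0;g[:200]=0;g[300:]=0
    for q in blobs(g,8): print(n,q.mean(0),cast("top",[q.mean(0)],.05).round(3))
A=cv2.resize(f[215:275,130:210],None,fx=5,fy=5,interpolation=cv2.INTER_CUBIC)
B=cv2.resize(f[215:295,420:500],None,fx=4,fy=4,interpolation=cv2.INTER_CUBIC)
o=np.zeros((320,720,3),np.uint8);o[:300,:400]=A;o[:,400:]=B;cv2.imwrite("pics/crop.png",o)
E
```

```text
yellow [181. 322.] [array([0.377, 0.277]), array([0.088, 0.087]), np.float64(1.144)]
 V pct [ 80.55 133.2  167.   167.   168.   168.  ]
yellow [164. 243.] [array([0.502, 0.313]), array([0.067, 0.065]), np.float64(0.826)]
 V pct [ 72.  116.  140.4 167.  167.  168. ]
yellow [228. 206.] [array([0.565, 0.211]), array([0.049, 0.047]), np.float64(0.824)]
 V pct [ 74. 117. 155. 167. 168. 168.]
black [302.57758621 230.19827586] [array([0.529, 0.088]), array([0.066, 0.065]), np.float64(1.127)]
dial [460.10526316 253.81871345] [array([ 0.491, -0.163]), array([0.09, 0.09]), np.float64(-0.775)]
 slot [460.55434783 254.57608696] [array([ 0.491, -0.163]), array([0.051, 0.028]), np.float64(0.167)]
green [451.15789474 219.21052632] [[ 0.548 -0.149  0.05 ]]
red [490.05555556 234.5       ] [[ 0.525 -0.211  0.05 ]]
```

View pics/crop.png

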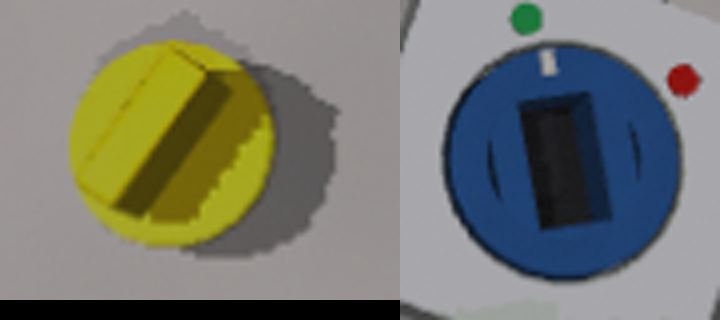

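The crop confirms the medium key (67 mm flange). Its bar's top-face corners are at about (164,224), (171,230), (153,256) and (146,251). The slot shows clearly, with its pointer near the green dot. Next I'll fix the grip yaw and choose between the half turns.

Run:
```python
from h import *
p=cast("top",[(164.4,224.4),(171.4,229.6),(153,256.4),(146,251.4)],.068)
print([np.round(v,3) for v in rect(p)])
ky=rect(p)[2]; s=cast("top",[(449.5,240.5),(468,238.25),(473,269.5),(455.25,272.75)],.052); print("slot",[np.round(v,3) for v in rect(s)])
print("ptr",cast("top",[(456.75,230.5)],.052))
for h in(0,np.pi,-np.pi):
  print(h,[np.round(q,2) if (q:=planner.inverse_kinematics([x,y,.15],[np.pi,0,a+h])) is not None else None for x,y,a in((.502,.313,ky),(.491,-.163,.167),(.491,-.163,-1.25))])
```

```text
[array([0.501, 0.311]), array([0.051, 0.014]), np.float64(-0.556)]
slot [array([ 0.491, -0.164]), array([0.052, 0.03 ]), np.float64(0.171)]
ptr [[ 0.52976464 -0.15695545  0.052     ]]
0 [array([ 0.44,  0.32,  1.8 , -0.  ,  1.02,  2.57]), array([-0.46,  0.18,  1.98, -0.  ,  0.98,  0.95]), array([-0.46,  0.18,  1.98, -0.  ,  0.98,  2.36])]
3.141592653589793 [array([ 0.44,  0.32,  1.8 ,  0.  ,  1.02, -0.58]), array([-0.46,  0.18,  1.98,  0.  ,  0.98, -2.19]), array([-0.46,  0.18,  1.98,  0.  ,  0.98, -0.78])]
-3.141592653589793 [array([ 0.44,  0.32,  1.8 ,  0.  ,  1.02, -0.58]), array([-0.46,  0.18,  1.98,  0.  ,  0.98, -2.19]), array([-0.46,  0.18,  1.98,  0.  ,  0.98, -0.78])]
```

Run:
```python
from h import *
R=[np.pi,0,-.556+np.pi]
env.move_gripper(.055,60)
env.move_pose([.5015,.312,.24],R)
cv2.imwrite("pics/above.png",eyes.grab_frame("side"))
env.move_linear([.5015,.312,.111],v=.15)
print(env.get_state()["contact_force"])
env.move_gripper(0,60); s=env.get_state(); print(s["finger_gap"],s["finger_force"],s["ee_pos"],s["clock"])
env.move_linear([.5015,.312,.26],v=.2)
s=env.get_state(); print(s["finger_gap"],s["clock"])
R=[np.pi,0,.17+np.pi]
env.move_pose([.491,-.1635,.26],R)
env.move_linear([.491,-.1635,.175],v=.2)
s=env.get_state(); print(s["finger_gap"],s["ee_pos"],s["joint_pos"],s["contact_force"],s["clock"])
a=eyes.grab_frame("side");b=eyes.grab_frame("top")
cv2.imwrite("pics/hold.png",np.hstack([cv2.resize(a[150:270,330:450],(400,400)),cv2.resize(b[195:315,400:520],(400,400))]))
```

```text
[ 0.61291054 -0.14984409  0.35892969]
0.015048566994531543 59.04658913612366 [0.50203781 0.31240538 0.11202685] 5.2833
0.014901241061722817 6.175
0.015088878916839158 [ 0.49152635 -0.16318951  0.17532176] [-4.56155884e-01  1.42495870e-01  1.96310622e+00  6.87929633e-05
  1.03566481e+00 -2.19781308e+00] [ 0.38327135 -0.10908212 -1.36646642] 8.4833
```

View pics/hold.png

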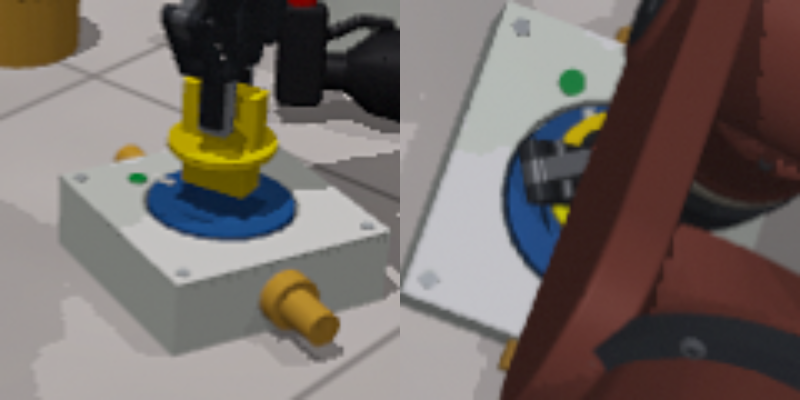

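The left half shows the key held upright with its foot just above the slot; the flange centre is near side pixel (397,193). The top view is hidden by the arm. I'll check the key's offset in the hand along the bar from that pixel, then press in.

Run:
```python
from h import *
f=eyes.grab_frame("side");hsv=cv2.cvtColor(f,cv2.COLOR_BGR2HSV)
y=cv2.inRange(hsv,(22,150,50),(36,255,255));y[:, :370]=0;y[:,425:]=0;y[:165]=0;y[215:]=0
w=(y>0).sum(1); print({i:(int(np.where(y[i])[0].min()),int(np.where(y[i])[0].max())) for i in range(182,213) if w[i]>0})
# flange rim extremes: widest rows
ys,xs=np.where(y); l,r=xs.min(),xs.max(); rl=ys[xs==l].mean();rr=ys[xs==r].mean(); print(l,rl,r,rr)
z=env.get_state()["ee_pos"][2]-.111+.029
print(cast("side",[((l+r)/2,(rl+rr)/2)],z),np.linalg.norm(np.diff(cast("side",[(l,rl),(r+1,rr)],z),axis=0)))
```

```text
{182: (385, 409), 183: (385, 409), 184: (385, 409), 185: (384, 409), 186: (382, 409), 187: (381, 410), 188: (381, 411), 189: (381, 411), 190: (380, 412), 191: (380, 412), 192: (381, 412), 193: (381, 412), 194: (382, 412), 195: (383, 411), 196: (384, 410), 197: (385, 409), 198: (385, 407), 199: (385, 406), 200: (385, 406), 201: (385, 406), 202: (385, 406), 203: (386, 406), 204: (389, 406), 205: (393, 405), 206: (396, 404), 207: (399, 402)}
380 190.5 412 192.0
[[ 0.48975839 -0.15875255  0.09517293]] 0.06676092048391725
```

Run:
```python
from h import *
f=cv2.imread("pics/side0.png");hsv=cv2.cvtColor(f,cv2.COLOR_BGR2HSV)
b=cv2.inRange(hsv,(100,120,40),(125,255,255));b[:, :360]=0;b[:,430:]=0;b[:190]=0;b[230:]=0
c=max(blobs(b,100),key=len); print([np.round(v,4) for v in rect(cast("side",c,.052))])
```

```text
[array([ 0.4877, -0.1592]), array([0.0901, 0.0898]), np.float64(0.7839)]
```

The side view puts the key within 2 mm of the dial centre, against 4 mm of play. I'll shift it −1.5 mm in x and insert, watching the force.

Run:
```python
from h import *
x,y=.4895,-.1637
for z in(.168,.158,.150,.143,.139,.136,.134):
    env.move_linear([x,y,z],v=.05)
    s=env.get_state(); print(z,s["ee_pos"].round(4),s["contact_force"].round(1),round(s["finger_gap"],4))
    if s["contact_force"][2]>12: break
print(s["clock"])
```

```text
0.168 [ 0.4892 -0.1636  0.1679] [ 0.1  0.5 -1.7] 0.015
0.158 [ 0.489  -0.1635  0.1572] [-0.2  0.4 -1.3] 0.0149
0.15 [ 0.4891 -0.1635  0.1494] [-0.6  0.1 -1.5] 0.0152
0.143 [ 0.4891 -0.1635  0.1424] [ 1.2  0.1 -1.2] 0.0151
0.139 [ 0.4893 -0.1636  0.1387] [-0.4  0.6 -1.3] 0.015
0.136 [ 0.49  -0.164  0.138] [-4.1  1.5  8.8] 0.0153
0.134 [ 0.4901 -0.1641  0.1379] [-9.4  2.5 22.2] 0.0151
10.625
```

It entered cleanly and the flange met the dial at the expected height. Now I'll turn it clockwise by rotating the last joint.

Run:
```python
from h import *
env.move_linear([.4898,-.1638,.1370],v=.05)
q=np.array(planner.inverse_kinematics([.4898,-.1638,.1370],[np.pi,0,.17+np.pi]));
for d in list(np.arange(.2,1.25,.2))+[1.25,1.3,1.35,1.4,1.45]:
    t=q.copy();t[5]+=d;env.movej(t)
    s=env.get_state();print(round(d,2),(s["joint_pos"][5]-q[5]).round(3),s["contact_force"].round(1),s["wrist_torque"].round(2))
    if d>1.2 and abs(s["wrist_torque"][2])>.8: break
print(s["clock"],s["ee_pos"])
cv2.imwrite("pics/turned.png",cv2.resize(eyes.grab_frame("side")[150:270,330:450],(480,480)))
```

```text
0.2 0.2 [-0.6  0.1  5.6] [ 0.18  0.06 -0.1 ]
0.4 0.4 [-0.4 -0.3  6.1] [ 0.06  0.03 -0.04]
0.6 0.6 [-0.7 -1.1  5.8] [-0.02  0.05 -0.04]
0.8 0.8 [-0.6 -1.1  5.1] [-0.08  0.04 -0.06]
1.0 1.0 [-0.3 -1.4  4.7] [-0.09  0.   -0.1 ]
1.2 1.201 [-1.2 -1.5  5.3] [-0.15  0.06 -0.11]
1.25 1.25 [-1.3 -1.2  6.3] [-0.08  0.11 -0.08]
1.3 1.3 [-0.9 -0.8  6. ] [-0.13  0.08 -0.07]
1.35 1.349 [-1.3 -0.3  6. ] [-0.05  0.06  0.34]
1.4 1.395 [-1.3 -0.6  5.8] [ 0.07 -0.02  1.58]
13.725 [ 0.49076421 -0.16454148  0.13798947]
```

View pics/turned.png

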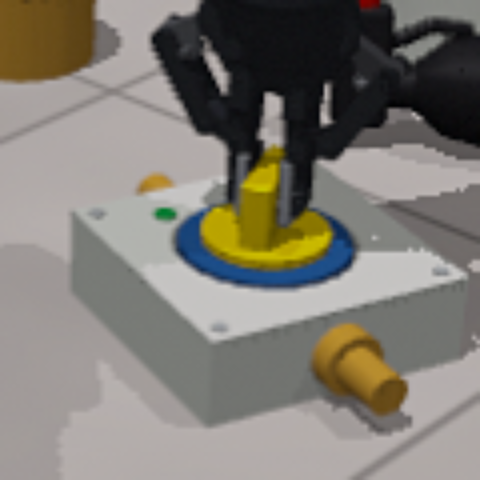

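The picture shows the flange flat on the dial, at about (265,235) in the crop, and the torque jumped to 1.6 N m at about 1.37 rad of turn, which is the stop. I'll relax the twist, release, retreat and look.

Run:
```python
from h import *
q=np.array(env.get_state()["joint_pos"]);q[5]-=.04;env.movej(q)
env.move_gripper(.05); env.pause(.2)
p=env.get_state()["ee_pos"]
env.move_linear([p[0],p[1],.25],v=.15)
env.move_pose([.222,-.584,.304],env.get_state()["eef_rot"])
s=env.get_state();print(s["clock"],s["contact_force"])
f=eyes.grab_frame("top");a=eyes.grab_frame("side")
cv2.imwrite("pics/end.png",np.hstack([cv2.resize(a[150:270,330:450],(400,400)),cv2.resize(f[195:315,400:520],(400,400),interpolation=cv2.INTER_CUBIC)]))
```

```text
17.375 [ 0.71680663  0.48746735 -0.0835952 ]
```

View pics/end.png

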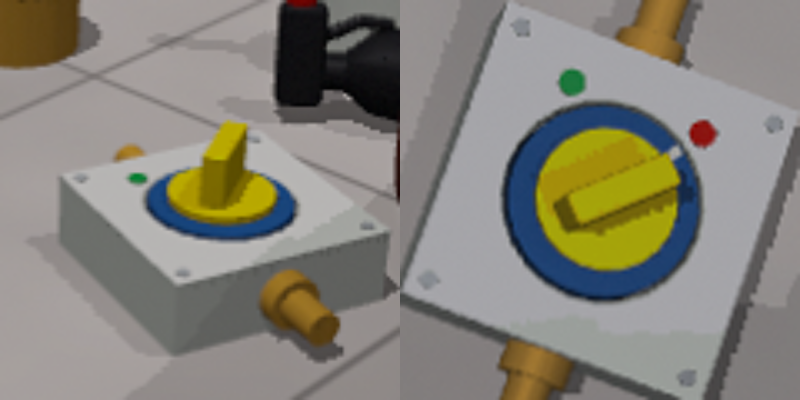

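The key stands flush in the dial, and the pointer at crop (675,152) lines up with the red dot at (703,133).

```bash
python3 -c "
from bench import sign_off
print(sign_off())"
```

```text
the job is handed in; nothing more can be done
None
```

The water is shut off: the yellow key is pressed home in the dial and turned clockwise to the stop, with the pointer at the red dot; it stands released, the arm never went near the black key, and the job was handed in at about 17.5 s of the 42 s.

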